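# Edge a slide carrier out of its dock and lay it on the draining rack

### The arm

A 6-joint arm with a two-finger parallel gripper is mounted at the origin on the work surface. World frame = base frame: x ahead of the robot, y to its left, z up, the work surface at z = 0. Lengths are in m, angles in rad, forces in N, time in s.
With the tool pointing down it reaches from about 0.25 to 0.775 m from the base axis. Payload 4 kg.
Tool frame: the origin (TCP) lies on the centre line of the jaws, within the pads' length; the fingertips stand 25 mm ahead of it and the grasp point (between the pads) lies 6 mm ahead of it; z points along the fingers, y is the line along which they close (so a half turn about z gives the same grasp; the last joint's range is limited). The gripper opens to 94 mm and grips with 3 to 60 N. Pads are 16 mm wide; open, the fingers measure 119 mm over their backs; the gripper's body (75 mm by 177 mm) begins 78 mm behind the grasp point.
Start: joints at [1.13, 0.087, 1.371, -0, 1.684, -0.103], TCP at [0.182, 0.519, 0.231] pointing down, gripper open.
Joint ranges: [-3.1, 3.1], [-0.76, 2.03], [0.27, 2.55], [-1.08, 4.22], [0.17, 2.65], [-2.57, 2.57]. Speed limits (rad/s): [2.79, 2.79, 3.14, 3.14, 3.14, 3.14].

### API

Orientations are given as [roll, pitch, yaw] about the fixed x, y, z axes, in that order (R = Rz(yaw) Ry(pitch) Rx(roll)).
In Python, from bench import robot, imaging gives the robot as it stands. The module is installed in compiled form; this text tells all that it offers.
- The arm moves only by the tool drive_tool, never from a script. Its argument "series" is a list of rows, each a list of 3 entries, a list of its own where there are three numbers: the finger opening in m, from 0 to 0.094, then the shift along the tool's x, y, z in m, then the turn, a rotation vector about the tool's x, y, z in rad. A call has 1 to 5 rows; each row is the pose to reach, as a shift and turn from the pose commanded when the call began, along the tool's axes at that moment; what a row does not reach only later rows make up. A row lasts 1/8 s, in which the tool goes at most 62.5 mm and 10.7 degrees, less where a joint would pass 70% of its speed; a pose out of reach is approached as far as the arm can. A call with a gripper value outside its range is refused whole. The fingers move at their own pace and stop on an object; the grip force is fixed at half the most. Time passes only in rows, so rows that repeat a pose let the fingers close. It gives the time, the measured TCP pose, the force, the opening and the grip force at its end, in the units of the state.
- robot.get_obs(): the state, without advancing time (a new reading comes with each control period).
- imaging.snapshot(name): name is "side" or "top"; returns the picture (480x640x3 uint8, red, green, blue); there is no depth.
- imaging.get_calibration(name): a dict with "intrinsics" (3x3 intrinsics, pixels), "position" and "rotation" of the camera in the world. Camera axes: x right, y up, looking along -z (the intrinsics and any distortion apply to the point x, -y, -z); pixel columns grow to the right and rows downward; lengths in m; the calibration is good to about 2 mm. A picture is of the moment at which its call begins. get_calibration takes no time and is no camera call.
- robot.close_job(): hands the job in; it is judged then, once.
The state is a dict: "time": time; "joint_positions": joint angles; "qvel": joint speeds; "joint_torque": joint torques, N m; "tool_pos": TCP position; "ee_rot": TCP orientation; "wrist_force": force on the tool from outside, world axes, zero at the start; "wrist_torque": the same for the moment, N m; "width": finger opening in m; "finger_force": force on a finger pad.
Only numpy, scipy, OpenCV 4.12 (cv2) and the standard library are available. Lean on these libraries where they do the work, as an engineer would, in place of code of your own. Each camera call takes 0.05 s, during which the arm holds its last target. There are 200 camera calls.

### The job

Slide the flat slide carrier along its bay in the loading dock, by pressing lightly on its top, until about a third of its length hangs out over the dock's open front edge; then pinch the overhanging part by its two long sides, lift it off and lay it gently, centred and lengthwise, across the two bars of the draining rack. The slides are glass: never press the carrier hard against the dock or the rack, keep it about level and never drop it. Leave everything else on the bench where it is.

Things in the scene. Friction and masses are not known exactly. Their poses are not given: they have to be found in the camera images.
- carrier_center (a point): Slide carrier: loose flat aluminium plate 130 x 58 x 8 mm (x, y, z of its frame), 0.14 to 0.28 kg, four glass slides let in flush, so its top is flat. The point is its centre, half-way up: top 4 mm above, underside 4 mm below; x along its length, z up. At the start it lies flat in the dock's bay, its rear end 2 to 8 mm from the end stop.
- dock: Loading dock: rigid fixed white block 180 x 140 mm, top grey, its height varying by 8 mm. Origin: on its middle axis, 70 mm below its top, 0 to 8 mm above the table; x from front to rear, z up. Along x in its top a straight bay 64 mm wide (y -32 to +32 mm), 9 mm deep: floor at z = 61 mm, walls to z = 70 mm. It runs from the end stop at x = +64 mm to the front face at x = -90 mm, where it is open.
- dock_mouth (a point): Middle of the bay floor's front edge, over which the carrier is slid out, 61 to 69 mm above the table; axes as the dock's (x points inwards). The carrier's top is 1 mm lower than the walls. The polished hard floor rubs on the carrier with a friction coefficient of about 0.2, far less than finger pads on its top; fast drags slip; pressing 1 mm too deep is already a hard push.
- rack_top (a point): Draining rack: fixed steel pan 150 x 150 mm, rim 14 mm high, with two round bars 8 mm thick along y at x = -20 and +20 mm, on posts at their ends (y = +-72 mm). The point is the middle of the rack level with the bars' tops, 50 mm above the table; x is across the bars, z up. The carrier goes on them with its length along x, its centre then 4 mm above this point.
- tube_rack: Bystander: black block for tubes, 110 x 70 x 45 mm. Origin at the centre of its underside.
- sample_rack: Bystander: white block, 90 x 70 x 40 mm, with six capped tubes standing up to 82 mm high. Origin at the centre of its underside.
- reagent: Bystander: brown bottle, 60 mm across, 130 mm high. Origin at the centre of its underside.
- jar: Bystander: clear capped jar, 52 mm across, 55 mm high. Origin at the centre of its underside.
- slide_box: Bystander: shut grey-and-white box, 91 x 81 x 33 mm. Origin at the centre of its underside.
- tip_box: Bystander: grey box of pipette tips, 120 x 85 x 54 mm. Origin at the centre of its underside.
- counter: Bystander: black hand counter, 70 x 50 x 20 mm. Origin at the centre of its underside.

How it is judged:
By the outcome, as a careful person would: the job done as asked, in the order asked, and still so for the second after the job is handed in, with the robot touching nothing.
It also fails if it takes over 69 s, if anything falls off the work surface, if the arm or the gripper's body presses on something with over 40 N, if the wrist force passes 120 N, or if a joint passes its speed limit or range.

## Working session

There is one attempt and no reset: what is moved stays moved. The work goes in short steps, Python scripts to look and compute and a tool call to move; the robot and the scene stay as the last step left them, time stands still between calls to the robot, and variables do not carry over. Pictures are saved under pics/ and viewed, at most 10 in all, crops included, and the job is handed in when it is done.

Besides the shell and the picture viewer there is one more tool, called after "Emit:" as name(argument=value, ...) on one line, values as JSON. drive_tool: Moves the arm, as the interface text tells. Its arguments: {"type":"object","properties":{"series":{"type":"array"}},"required":["series"]}

```bash
mkdir -p pics
python3 - <<'E'
from bench import robot, imaging
import cv2
o=robot.get_obs()
for k,v in o.items(): print(k,v)
for n in("top","side"):
    im=imaging.snapshot(n); cv2.imwrite(f"pics/{n}0.png",im[:,:,::-1]); c=imaging.get_calibration(n); print(n,c)
E
```

```text
time 0.0
joint_positions [ 1.12992679e+00  8.79275141e-02  1.37221832e+00  5.89072533e-06
  1.68354533e+00 -1.03096650e-01]
qvel [-5.28502324e-04  1.88909558e-04 -4.91676536e-05 -5.19392635e-04
  2.33621141e-03 -2.85361065e-04]
joint_torque [-2.84554862e-04 -3.40171337e+01 -3.02434731e+01  7.18443654e-02
  3.26608366e-02 -1.66110003e-04]
tool_pos [0.18206238 0.51849582 0.22933734]
ee_rot [-3.13950589e+00 -2.21789449e-04  2.80382019e+00]
wrist_force [0.23448413 0.26070702 0.4171683 ]
wrist_torque [0.02445389 0.03818001 0.03684415]
finger_force 0.0
width 0.09386938657623398
top {'intrinsics': array([[529.22115404,   0.        , 314.64398837],
       [  0.        , 529.22115404, 242.99349622],
       [  0.        ,   0.        ,   1.        ]]), 'position': array([ 0.42697612, -0.00491824,  1.21903809]), 'rotation': array([ 0.16307397,  0.00478883, -1.54515884])}
side {'intrinsics': array([[514.96633949,   0.        , 310.8853661 ],
       [  0.        , 514.96633949, 237.3397306 ],
       [  0.        ,   0.        ,   1.        ]]), 'position': array([ 0.40495829, -0.74706841,  0.94547346]), 'rotation': array([ 0.73715106, -0.01855368, -0.25992768])}
```

View pics/top0.png

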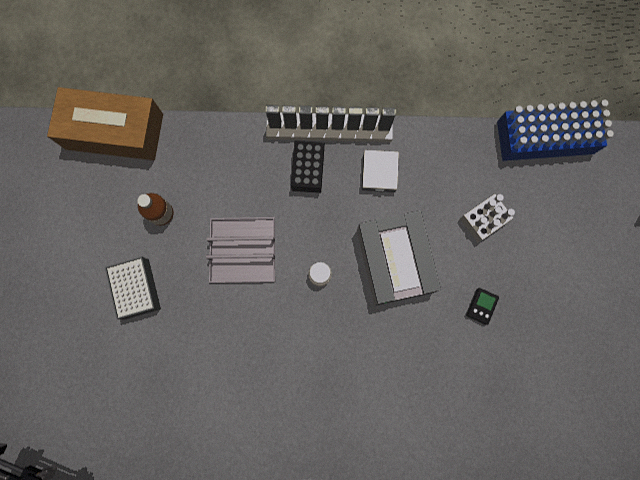

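View pics/side0.png

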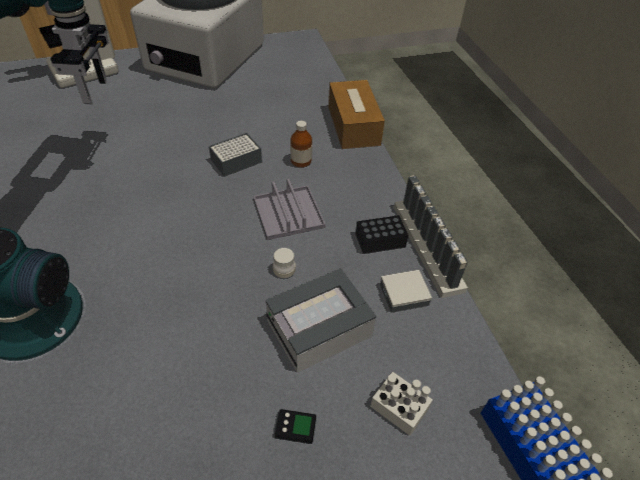

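Top view: dock around (398,258) with its open front toward the robot (405,300) and the carrier in the bay at (402,258). Rack at (241,250) with bars at rows ~240 and 257. Jar at (319,273) sits between them. I'll zoom in to measure.

```bash
cat > h.py <<'E'
import numpy as np, cv2
from scipy.spatial.transform import Rotation as R
from bench import robot, imaging
def cam(n):
    c=imaging.get_calibration(n); return c["intrinsics"],np.array(c["position"]),R.from_euler("xyz",c["rotation"]).as_matrix()
def unproj(n,uv,z):
    K,p,M=cam(n); uv=np.atleast_2d(uv).astype(float)
    d=np.c_[(uv[:,0]-K[0,2])/K[0,0],-(uv[:,1]-K[1,2])/K[1,1],-np.ones(len(uv))]@M.T
    return p+d*((z-p[2])/d[:,2])[:,None]
def proj(n,P):
    K,p,M=cam(n); q=(np.atleast_2d(P)-p)@M; q=q*[1,-1,-1]; q=q@K.T; return q[:,:2]/q[:,2:]
E
python3 - <<'E'
import cv2
t=cv2.imread("pics/top0.png"); s=cv2.imread("pics/side0.png")
def c(i,x,y,w,h,f): return cv2.resize(i[y:y+h,x:x+w],None,fx=f,fy=f,interpolation=cv2.INTER_CUBIC)
a=cv2.hconcat([c(t,350,205,100,110,4),c(t,195,205,100,110,4)])
cv2.imwrite("pics/z0.png",a)
cv2.imwrite("pics/z1.png",c(s,245,170,140,200,3)[:600])
E
```

```text
(no output)
```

View pics/z0.png

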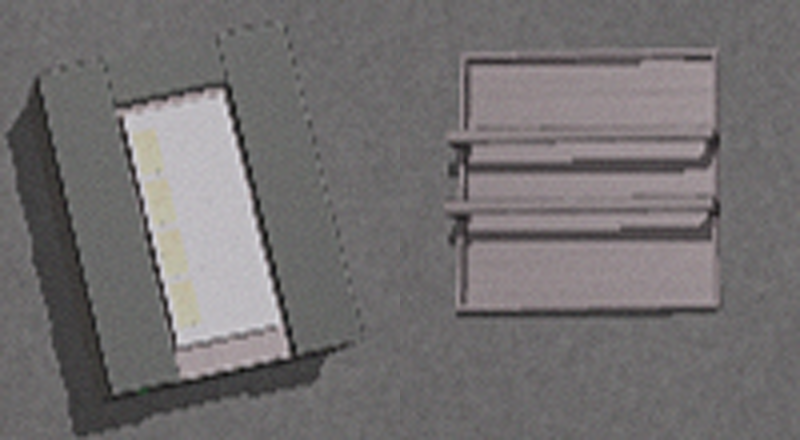

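View pics/z1.png

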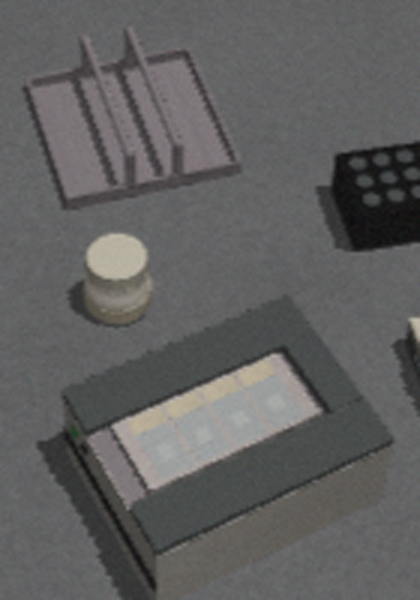

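Run:
```python
from h import *
from scipy.optimize import least_squares
def fit(name,L,T,S,x0,zf=None):
    L=np.array(L,float)
    def P(v): return L@R.from_euler("z",v[2]).as_matrix().T+[v[0],v[1],v[3] if zf is None else zf]
    def f(v): return np.r_[(proj("top",P(v))-T).ravel(),(proj("side",P(v))-S).ravel()]
    r=least_squares(f,x0,loss="soft_l1"); print(name,r.x.round(4)); print(f(r.x).reshape(-1,2).round(1).tolist()); return r.x
dT=np.array([[378,304],[441.2,291.2],[421.2,210.5],[360,223.7]]);dS=np.array([[266.7,301.7],[297.3,353.3],[376,316.7],[340.7,269]])
fit("dock top",[[-.09,.07,0],[-.09,-.07,0],[.09,-.07,0],[.09,.07,0]],dT,dS,[.4,-.2,.2,.07])
cT=np.array([[394.25,292],[419.25,286.25],[407,227],[380.5,232]]);cS=np.array([[282.3,311.7],[295,333.3],[354,306.7],[338.3,287.3]])
fit("carrier top",[[-.065,.029,0],[-.065,-.029,0],[.065,-.029,0],[.065,.029,0]],cT,cS,[.4,-.2,.2,.07])
rT=np.array([[210,218.7],[274.2,217],[275,281.7],[209.5,283],[207.5,238.5],[274.2,238.5],[207.5,257],[274.5,255.5]])
rS=np.array([[307.7,187.3],[325,226.7],[266.7,238.3],[253.3,199],[288.3,180],[305,219.3],[274,183.3],[288.3,221.7]])
fit("rack",[[.075,.075,.014],[.075,-.075,.014],[-.075,-.075,.014],[-.075,.075,.014],[.02,.076,.05],[.02,-.076,.05],[-.02,.076,.05],[-.02,-.076,.05]],rT,rS,[.4,.15,0,0],0)
for n,uv,z in(("jar",[319,268],.055),("bottle",[145,201],.13),("counter",[483,305],.02),("sample",[490,213],.06),("slidebox",[380,165],.033),("tuberack",[309,163],.045)): print(n,unproj("top",uv,z).round(3))
```

```text
dock top [ 0.5908 -0.1814  0.2375  0.0751]
[[0.2, -0.6], [0.2, -1.5], [-0.0, -0.5], [-0.6, -0.6], [-1.9, -0.9], [-1.0, 1.5], [-0.1, 0.6], [-0.4, -0.0]]
carrier top [ 0.5854 -0.182   0.2264  0.0763]
[[-0.2, -1.6], [1.0, -1.2], [-0.4, 0.1], [0.3, 0.3], [-0.2, -0.7], [0.0, -0.1], [-1.8, 1.1], [-0.3, 0.1]]
rack [0.6059 0.1702 0.041  0.    ]
[[1.2, -0.6], [1.4, 0.1], [0.8, -0.3], [0.6, -0.6], [-0.3, 0.2], [0.7, -0.8], [-0.6, -0.6], [0.5, -0.2], [-0.3, -1.3], [-0.1, -1.9], [-0.2, -1.0], [-0.6, -2.4], [-1.0, -0.6], [-0.9, 0.2], [-1.5, -1.1], [-0.1, 1.1]]
jar [[ 0.563 -0.006  0.055]]
bottle [[0.687 0.366 0.13 ]]
counter [[ 0.492 -0.376  0.02 ]]
sample [[ 0.695 -0.385  0.06 ]]
slidebox [[ 0.81  -0.142  0.033]]
tuberack [[0.806 0.023 0.045]]
```

The fits match the stated sizes: dock centre (0.591, -0.181), yaw about 0.235, top about 0.075. Rack at (0.606, 0.170), yaw about 0.04. Now moving over the carrier.

Emit:
drive_tool(series=[[0.02,[-0.041,-0.035,0],[0,0,0]],[0.02,[-0.082,-0.07,0],[0,0,0]],[0.02,[-0.123,-0.105,0],[0,0,0]],[0.02,[-0.164,-0.14,0],[0,0,0]],[0.02,[-0.207,-0.174,0],[0,0,0]]])

```text
time: 0.72
tool_pos: [0.3202, 0.2845, 0.2301]
ee_rot: [-3.141, -0.0, 2.804]
wrist_force: [0.5, 0.8, 0.8]
width: 0.0473
finger_force: 0.0
```

Emit:
drive_tool(series=[[0.02,[-0.041,-0.035,0],[0,0,0]],[0.02,[-0.082,-0.07,0],[0,0,0]],[0.02,[-0.123,-0.105,0],[0,0,0]],[0.02,[-0.164,-0.14,0],[0,0,0]],[0.02,[-0.207,-0.174,0],[0,0,0]]])

```text
time: 1.35
tool_pos: [0.4579, 0.0517, 0.2302]
ee_rot: [3.141, -0.0, 2.804]
wrist_force: [0.7, 0.4, 0.4]
width: 0.02
finger_force: 0.0
```

Emit:
drive_tool(series=[[0.02,[-0.041,-0.035,0],[0,0,-0.13]],[0.02,[-0.082,-0.07,0],[0,0,-0.26]],[0.02,[-0.123,-0.105,0],[0,0,-0.39]],[0.02,[-0.164,-0.14,0],[0,0,-0.52]],[0.02,[-0.207,-0.174,0],[0,0,-0.573]]])

```text
time: 1.98
tool_pos: [0.5957, -0.1809, 0.2298]
ee_rot: [3.141, -0.001, -2.904]
wrist_force: [0.8, 0.8, 0.7]
width: 0.0201
finger_force: 0.0
```

Emit:
drive_tool(series=[[0.02,[0,0,0.035],[0,0,0]],[0.02,[0,0,0.07],[0,0,0]],[0.02,[0,0,0.1],[0,0,0]],[0.02,[0,0,0.12],[0,0,0]],[0.02,[0,0,0.12],[0,0,0]]])

```text
time: 2.6
tool_pos: [0.5935, -0.1787, 0.1074]
ee_rot: [3.138, -0.005, -2.906]
wrist_force: [-0.5, 0.8, 0.9]
width: 0.0203
finger_force: 0.0
```

Run:
```python
from h import *
t=imaging.snapshot("top")[:,:,::-1]; s=imaging.snapshot("side")[:,:,::-1]
a=cv2.resize(t[200:320,340:460],None,fx=4,fy=4,interpolation=cv2.INTER_CUBIC);b=cv2.resize(s[230:380,250:400],(480,480),interpolation=cv2.INTER_CUBIC)
cv2.imwrite("pics/a1.png",cv2.resize(cv2.hconcat([a,b]),(800,400)));print(robot.get_obs()["wrist_force"])
```

```text
[ 0.4370914  -0.21939544  0.15848234]
```

View pics/a1.png

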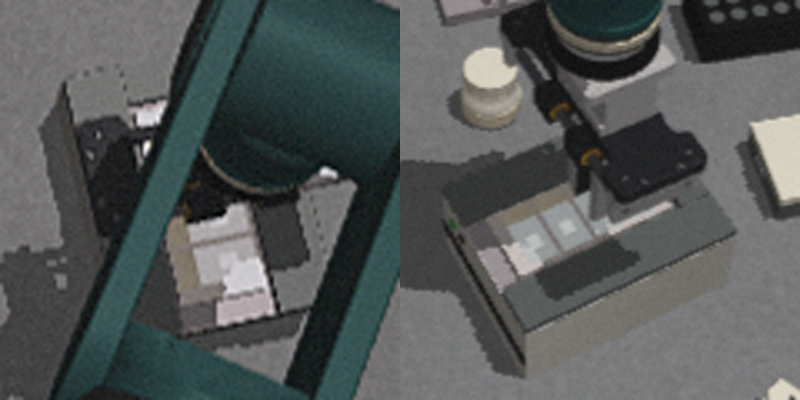

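The open fingers hang centred over the carrier, well inside the bay walls (side crop near (600,205)). Now I'll creep down.

Emit:
drive_tool(series=[[0.02,[0,0,0.003],[0,0,0]],[0.02,[0,0,0.006],[0,0,0]],[0.02,[0,0,0.006],[0,0,0]],[0.02,[0,0,0.006],[0,0,0]]])

```text
time: 3.2
tool_pos: [0.5953, -0.1794, 0.1047]
ee_rot: [-3.141, 0.0, -2.906]
wrist_force: [-0.8, 0.1, 0.3]
width: 0.0197
finger_force: 0.0
```

Emit:
drive_tool(series=[[0.02,[0,0,0.0005],[0,0,0]],[0.02,[0,0,0.001],[0,0,0]],[0.02,[0,0,0.001],[0,0,0]]])

```text
time: 3.58
tool_pos: [0.5952, -0.1794, 0.1034]
ee_rot: [3.141, -0.0, -2.906]
wrist_force: [0.2, -0.1, -0.7]
width: 0.0201
finger_force: 0.0
```

Emit:
drive_tool(series=[[0.02,[0,0,0.0005],[0,0,0]],[0.02,[0,0,0.001],[0,0,0]],[0.02,[0,0,0.001],[0,0,0]]])

```text
time: 3.95
tool_pos: [0.5951, -0.1793, 0.1024]
ee_rot: [3.141, -0.0, -2.906]
wrist_force: [-0.3, -0.5, -0.2]
width: 0.0202
finger_force: 0.0
```

Emit:
drive_tool(series=[[0.02,[0,0,0.0005],[0,0,0]],[0.02,[0,0,0.0005],[0,0,0]]])

```text
time: 4.2
tool_pos: [0.5952, -0.1794, 0.1019]
ee_rot: [3.141, -0.0, -2.906]
wrist_force: [0.6, -0.8, -0.9]
width: 0.02
finger_force: 0.0
```

Emit:
drive_tool(series=[[0.02,[0,0,0.0005],[0,0,0]],[0.02,[0,0,0.0005],[0,0,0]]])

```text
time: 4.45
tool_pos: [0.5952, -0.1794, 0.1015]
ee_rot: [3.142, 0.0, -2.906]
wrist_force: [1.2, 0.4, -1.0]
width: 0.0203
finger_force: 0.0
```

Emit:
drive_tool(series=[[0.02,[0,0,0.0005],[0,0,0]],[0.02,[0,0,0.0005],[0,0,0]]])

```text
time: 4.7
tool_pos: [0.5953, -0.1794, 0.1014]
ee_rot: [-3.141, 0.0, -2.906]
wrist_force: [-1.0, -0.1, 2.7]
width: 0.0198
finger_force: 1.1
```

Emit:
drive_tool(series=[[0.02,[0,0,0.0003],[0,0,0]],[0.02,[0,0,0.0003],[0,0,0]]])

```text
time: 4.95
tool_pos: [0.5955, -0.1795, 0.1014]
ee_rot: [-3.141, 0.001, -2.906]
wrist_force: [-0.9, 0.6, 4.1]
width: 0.02
finger_force: 2.3
```

Emit:
drive_tool(series=[[0.02,[0.001,0,0],[0,0,0]],[0.02,[0.003,0,0],[0,0,0]],[0.02,[0.006,0,0],[0,0,0]],[0.02,[0.009,0,0],[0,0,0]],[0.02,[0.012,0,0],[0,0,0]]])

```text
time: 5.58
tool_pos: [0.584, -0.1824, 0.1014]
ee_rot: [-3.141, 0.002, -2.906]
wrist_force: [1.8, 0.1, 5.3]
width: 0.0201
finger_force: 2.6
```

Emit:
drive_tool(series=[[0.02,[0.003,0,0],[0,0,0]],[0.02,[0.006,0,0],[0,0,0]],[0.02,[0.009,0,0],[0,0,0]],[0.02,[0.012,0,0],[0,0,0]],[0.02,[0.015,0,0],[0,0,0]]])

```text
time: 6.2
tool_pos: [0.5694, -0.1859, 0.1013]
ee_rot: [-3.141, 0.002, -2.906]
wrist_force: [0.7, 0.3, 4.9]
width: 0.0202
finger_force: 2.6
```

Run:
```python
from h import *
t=imaging.snapshot("top")[:,:,::-1]; s=imaging.snapshot("side")[:,:,::-1]
a=cv2.resize(t[220:320,350:450],(400,400),interpolation=cv2.INTER_CUBIC);b=cv2.resize(s[270:370,250:350],(400,400),interpolation=cv2.INTER_CUBIC)
cv2.imwrite("pics/a2.png",cv2.hconcat([a,b]))
```

```text
(no output)
```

View pics/a2.png

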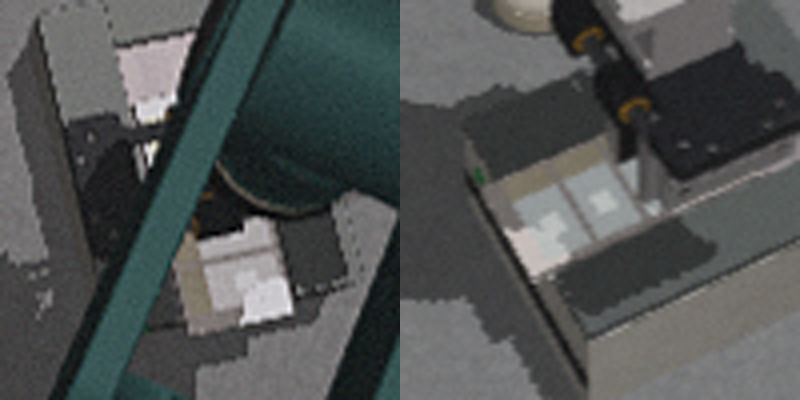

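The carrier moves with the pads: its front edge now just overhangs (top crop (188,333) to (295,315)), and bay floor shows behind it. I'll keep sliding.

Emit:
drive_tool(series=[[0.02,[0.003,0,0],[0,0,0]],[0.02,[0.006,0,0],[0,0,0]],[0.02,[0.009,0,0],[0,0,0]],[0.02,[0.012,0,0],[0,0,0]],[0.02,[0.015,0,0],[0,0,0]]])

```text
time: 6.92
tool_pos: [0.5548, -0.1894, 0.1014]
ee_rot: [-3.141, 0.002, -2.906]
wrist_force: [1.1, 0.3, 5.2]
width: 0.0198
finger_force: 2.6
```

Emit:
drive_tool(series=[[0.02,[0.003,0,0],[0,0,0]],[0.02,[0.006,0,0],[0,0,0]],[0.02,[0.009,0,0],[0,0,0]],[0.02,[0.012,0,0],[0,0,0]],[0.02,[0.012,0,0],[0,0,0]]])

```text
time: 7.55
tool_pos: [0.5428, -0.1923, 0.1013]
ee_rot: [-3.141, 0.001, -2.907]
wrist_force: [0.1, 0.2, 5.3]
width: 0.0198
finger_force: 2.9
```

Run:
```python
from h import *
t=imaging.snapshot("top")[:,:,::-1]; s=imaging.snapshot("side")[:,:,::-1]
a=cv2.resize(t[240:340,350:450],(400,400),interpolation=cv2.INTER_CUBIC);b=cv2.resize(s[270:370,240:340],(400,400),interpolation=cv2.INTER_CUBIC)
cv2.imwrite("pics/a3.png",cv2.hconcat([a,b]))
```

```text
(no output)
```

View pics/a3.png

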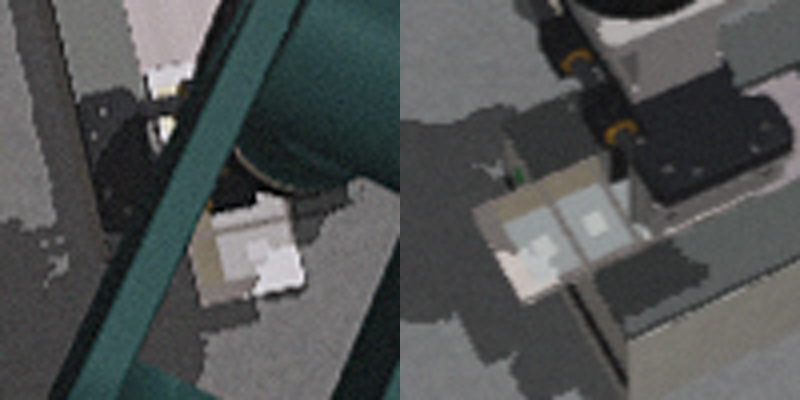

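The carrier's front corners are at (203,305) and (305,287) in the top crop, and (475,210) and (523,303) in the side crop. I'll compute the overhang.

Run:
```python
from h import *
def rep(n,c0,c1,d0,d1):
    C=unproj(n,[c0,c1],.0764)[:,:2]; D=unproj(n,[d0,d1],.0774)[:,:2]
    y=(D[0]-D[1])/np.linalg.norm(D[0]-D[1]); x=np.array([y[1],-y[0]]); m=D.mean(0); q=C-m
    print(n,"yaw dock",np.arctan2(x[1],x[0]).round(3),"width",np.linalg.norm(D[0]-D[1]).round(4),"corners dock x,y",(np.c_[q@x,q@y]*1e3).round(1).tolist(),"front mid world",C.mean(0).round(4),"dock front mid",m.round(4))
rep("top",[400.75,316.25],[426.25,311.75],[378,304],[441.2,291.2])
rep("side",[258.75,322.5],[270.75,345.75],[266.7,301.7],[297.3,353.3])
```

```text
top yaw dock 0.224 width 0.1391 corners dock x,y [[-35.0, 27.4], [-36.4, -28.2]] front mid world [ 0.4662 -0.21  ] dock front mid [ 0.5009 -0.2017]
side yaw dock 0.243 width 0.134 corners dock x,y [[-35.1, 29.9], [-36.9, -28.2]] front mid world [ 0.4709 -0.212 ] dock front mid [ 0.506  -0.2042]
```

Emit:
drive_tool(series=[[0.02,[0.003,0,0],[0,0,0]],[0.02,[0.006,0,0],[0,0,0]],[0.02,[0.0085,0,0],[0,0,0]],[0.02,[0.0085,0,0],[0,0,0]]])

```text
time: 8.15
tool_pos: [0.5346, -0.1943, 0.1014]
ee_rot: [-3.141, 0.001, -2.907]
wrist_force: [0.8, -0.1, 5.5]
width: 0.0201
finger_force: 2.9
```

Emit:
drive_tool(series=[[0.02,[0,0,-0.001],[0,0,0]],[0.02,[0,0,-0.004],[0,0,0]],[0.094,[0,0,-0.02],[0,0,0]],[0.094,[0,0,-0.025],[0,0,0]],[0.094,[0,0,-0.025],[0,0,0]]])

```text
time: 8.78
tool_pos: [0.5349, -0.1941, 0.1266]
ee_rot: [-3.141, 0.001, -2.906]
wrist_force: [0.8, -0.0, 0.5]
width: 0.0466
finger_force: 0.0
```

Emit:
drive_tool(series=[[0.094,[0.015,0,0],[0,0,0]],[0.094,[0.035,-0.001,0],[0,0,0]],[0.094,[0.052,-0.001,0],[0,0,0]],[0.094,[0.052,-0.001,0],[0,0,0]],[0.094,[0.052,-0.001,0],[0,0,0]]])

```text
time: 9.4
tool_pos: [0.4842, -0.2071, 0.1258]
ee_rot: [-3.141, 0.001, -2.907]
wrist_force: [-0.9, -0.3, -0.2]
width: 0.0929
finger_force: 0.0
```

Emit:
drive_tool(series=[[0.094,[0,0,0.01],[0,0,0]],[0.094,[0,0,0.015],[0,0,0]],[0.094,[0,0,0.015],[0,0,0]]])

```text
time: 9.78
tool_pos: [0.4837, -0.2066, 0.1095]
ee_rot: [3.14, -0.002, -2.906]
wrist_force: [0.3, 0.5, -0.3]
width: 0.0939
finger_force: 0.0
```

Run:
```python
from h import *
t=imaging.snapshot("top")[:,:,::-1]; s=imaging.snapshot("side")[:,:,::-1]
a=cv2.resize(t[240:340,350:450],(400,400),interpolation=cv2.INTER_CUBIC);b=cv2.resize(s[270:370,220:320],(400,400),interpolation=cv2.INTER_CUBIC)
cv2.imwrite("pics/a4.png",cv2.hconcat([a,b]))
```

```text
(no output)
```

View pics/a4.png

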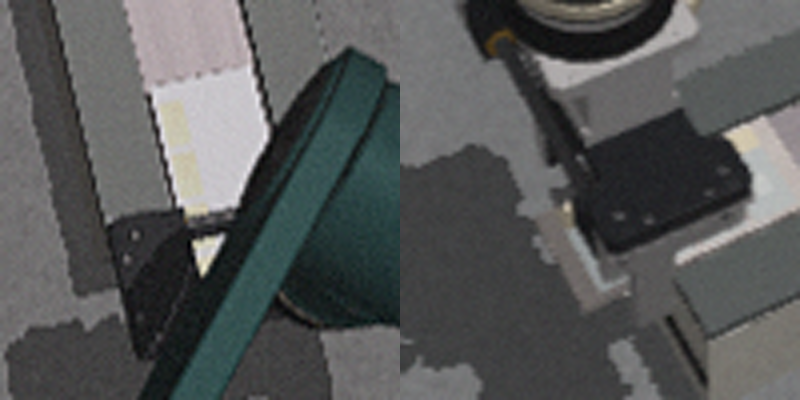

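The fingers are poised astride the overhang, outside the dock face. The carrier's rear edge is at top crop (148,90) to (250,68); its front edge in the side crop runs from (540,210) to (590,310). Quick check of the centre.

Run:
```python
from h import *
r=unproj("top",[[387,262.5],[412.5,257]],.0764)[:,:2]; f=unproj("side",[[255,322.5],[267.5,347.5]],.0764)[:,:2]
x=np.array([.972,.235]); print(r,f,"centre from rear",r.mean(0)-.065*x,"from front",f.mean(0)+.065*x)
for e in (r,f): d=e[0]-e[1]; print(np.arctan2(-d[0],d[1]))
o=robot.get_obs(); p=o["tool_pos"][:2]; 
for c in (r.mean(0)-.065*x,f.mean(0)+.065*x): print("tool rel centre along/lat",(p-c)@x,(p-c)@[-.235,.972]); 
print(o["tool_pos"])
```

```text
[[ 0.57573411 -0.15295101]
 [ 0.58918488 -0.20836226]] [[ 0.4576057  -0.18177886]
 [ 0.47021806 -0.24267978]] centre from rear [ 0.51927949 -0.19593163] from front [ 0.52709188 -0.19695432]
0.2381382733588648
0.2042096668079437
tool rel centre along/lat -0.036714858227888655 -0.0024284052623618707
tool rel centre along/lat -0.04406816841267 0.0004015592479288512
[ 0.48416364 -0.20691993  0.11039666]
```

Emit:
drive_tool(series=[[0.094,[0,0.0005,0.01],[0,0,0]],[0.094,[0,0.0005,0.02],[0,0,0]],[0.094,[0,0.0005,0.028],[0,0,0]],[0.094,[0,0.0005,0.032],[0,0,0]],[0.094,[0,0.0005,0.032],[0,0,0]]])

```text
time: 10.5
tool_pos: [0.4837, -0.2064, 0.0782]
ee_rot: [3.141, -0.001, -2.906]
wrist_force: [0.2, -0.1, 0.1]
width: 0.0938
finger_force: 0.0
```

Emit:
drive_tool(series=[[0.07,[0,0,0],[0,0,0]],[0.066,[0,0,0],[0,0,0]],[0.063,[0,0,0],[0,0,0]],[0.061,[0,0,0],[0,0,0]],[0.06,[0,0,0],[0,0,0]]])

```text
time: 11.12
tool_pos: [0.4839, -0.2065, 0.0787]
ee_rot: [3.141, 0.0, -2.906]
wrist_force: [-0.4, -0.7, 0.8]
width: 0.0602
finger_force: 0.1
```

Emit:
drive_tool(series=[[0.057,[0,0,0],[0,0,0]],[0.05,[0,0,0],[0,0,0]],[0.04,[0,0,0],[0,0,0]],[0.03,[0,0,0],[0,0,0]]])

```text
time: 11.62
tool_pos: [0.484, -0.2065, 0.0787]
ee_rot: [3.141, 0.0, -2.906]
wrist_force: [-0.4, 0.2, 0.2]
width: 0.0573
finger_force: 29.9
```

Emit:
drive_tool(series=[[0.03,[0,0,-0.001],[0,0,0]],[0.03,[0,0,-0.003],[0,0,0]],[0.03,[0,0,-0.005],[0,0,0]],[0.03,[0,0,-0.005],[0,0,0]]])

```text
time: 12.12
tool_pos: [0.484, -0.2066, 0.0838]
ee_rot: [-3.141, 0.0, -2.906]
wrist_force: [0.4, -0.3, -1.9]
width: 0.0577
finger_force: 29.9
```

Emit:
drive_tool(series=[[0.03,[0,0,-0.006],[0,0,0]],[0.03,[0,0,-0.016],[0,0,0]],[0.03,[0,0,-0.03],[0,0,0]],[0.03,[0,0,-0.042],[0,0,0]],[0.03,[0,0,-0.05],[0,0,0]]])

```text
time: 12.75
tool_pos: [0.4844, -0.2068, 0.1352]
ee_rot: [-3.14, 0.001, -2.906]
wrist_force: [0.5, -0.3, -1.9]
width: 0.0576
finger_force: 29.9
```

Run:
```python
from h import *
s=imaging.snapshot("side")[:,:,::-1]; o=robot.get_obs(); print(o["tool_pos"],o["ee_rot"],o["wrist_force"],o["wrist_torque"],o["width"])
cv2.imwrite("pics/a5.png",cv2.resize(s[230:380,220:420],(800,600),interpolation=cv2.INTER_CUBIC))
```

```text
[ 0.48483338 -0.20702574  0.13610241] [-3.13934539e+00  2.57328247e-03 -2.90642521e+00] [ 1.02296917  0.66845345 -1.12803308] [0.01754233 0.01456957 0.02444322] 0.05737691573203992
```

View pics/a5.png

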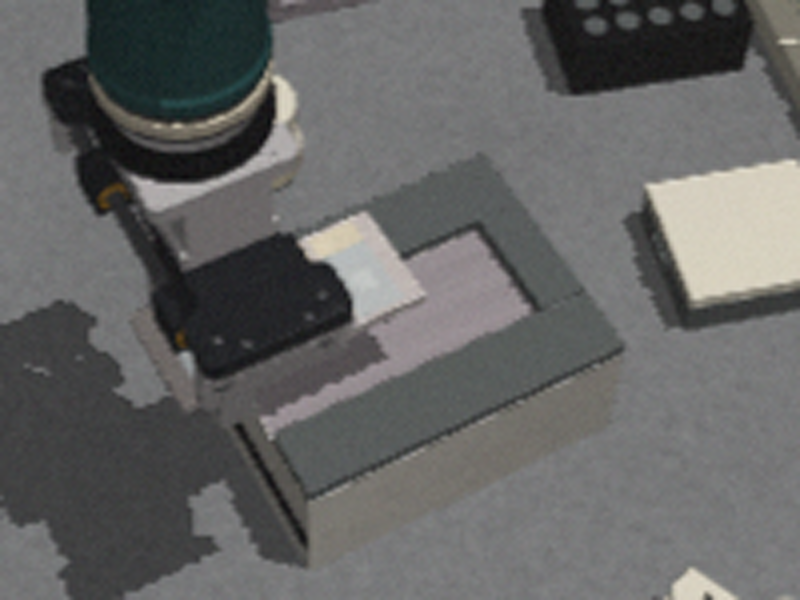

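The carrier is clear of the dock and looks level (rear corners at (368,212) and (425,297) in the crop, front at (135,315) and (190,405)). I'll check tilt numerically and refine the rack from the first image.

Run:
```python
from h import *
from scipy.optimize import least_squares
o=robot.get_obs(); p=np.array(o["tool_pos"]); yaw=o["ee_rot"][2]+np.pi
S=np.array([[312,283],[326.25,304.25],[253.75,308.75],[267.5,331.25]])
L=np.array([[.065,.029,.004],[.065,-.029,.004],[-.065,.029,.004],[-.065,-.029,.004]])
g=p-[0,0,.006]
def f(v):
    P=(L+[v[0],v[2],0])@R.from_euler("ZY",[yaw,v[1]]).as_matrix().T+g; return (proj("side",P)-S).ravel()
r=least_squares(f,[.04,0,0]); print("offset, pitch, lat",r.x,f(r.x).round(1)); print("level res",f([.04,0,0]).round(1))
t=cv2.imread("pics/top0.png").astype(int)[205:300,195:290]; m=((t[:,:,2]-t[:,:,1])>6).astype(np.uint8)
m=cv2.morphologyEx(m,cv2.MORPH_OPEN,np.ones((3,3)));m=cv2.morphologyEx(m,cv2.MORPH_CLOSE,np.ones((11,11)))
c=max(cv2.findContours(m,0,2)[0],key=cv2.contourArea).reshape(-1,2)+[195,205]
w=unproj("top",c,.014)[:,:2].astype(np.float32); q=cv2.minAreaRect(w*1000); print("rack rect",q)
```

```text
offset, pitch, lat [ 0.04162151  0.00682839 -0.00273495] [ 1.3 -0.1  1.5  0.2 -1.  -0.7 -1.7  0.3]
level res [-0.1 -1.   0.1 -0.7 -2.4 -1.4 -3.1 -0.4]
rack rect ((606.63623046875, 172.7696533203125), (150.94918823242188, 148.48402404785156), 2.9535927772521973)
```

Emit:
drive_tool(series=[[0.03,[-0.003,0.007,0],[0,0,0]],[0.03,[-0.012,0.024,0],[0,0,0]],[0.03,[-0.023,0.049,0],[0,0,0]],[0.03,[-0.037,0.076,0],[0,0,0]],[0.03,[-0.05,0.104,0],[0,0,0]]])

```text
time: 13.42
tool_pos: [0.5082, -0.0913, 0.1329]
ee_rot: [3.14, -0.001, -2.906]
wrist_force: [-0.1, -0.1, -2.3]
width: 0.0575
finger_force: 29.9
```

Emit:
drive_tool(series=[[0.03,[-0.013,0.028,0],[0,0,0]],[0.03,[-0.027,0.056,0],[0,0,0]],[0.03,[-0.04,0.083,0],[0,0,0]],[0.03,[-0.053,0.111,0],[0,0,0]],[0.03,[-0.066,0.139,0],[0,0,0]]])

```text
time: 14.05
tool_pos: [0.5395, 0.0593, 0.1329]
ee_rot: [3.141, -0.001, -2.905]
wrist_force: [0.1, 0.6, -2.6]
width: 0.058
finger_force: 29.9
```

Emit:
drive_tool(series=[[0.03,[-0.013,0.028,0],[0,0,0.03]],[0.03,[-0.027,0.056,0],[0,0,0.08]],[0.03,[-0.038,0.08,0],[0,0,0.13]],[0.03,[-0.046,0.097,0],[0,0,0.17]],[0.03,[-0.05,0.104,0],[0,0,0.19]]])

```text
time: 14.68
tool_pos: [0.5636, 0.1717, 0.1328]
ee_rot: [3.141, -0.002, -3.095]
wrist_force: [-0.6, -0.5, -1.5]
width: 0.0575
finger_force: 29.9
```

Emit:
drive_tool(series=[[0.03,[0,0,0.004],[0,0,0]],[0.03,[0,0,0.014],[0,0,0]],[0.03,[0,0,0.024],[0,0,0]],[0.03,[0,0,0.03],[0,0,0]],[0.03,[0,0,0.03],[0,0,0]]])

```text
time: 15.3
tool_pos: [0.564, 0.1691, 0.1027]
ee_rot: [-3.141, -0.002, -3.097]
wrist_force: [-0.1, -0.3, -1.9]
width: 0.0577
finger_force: 29.9
```

Run:
```python
from h import *
t=imaging.snapshot("top")[:,:,::-1];s=imaging.snapshot("side")[:,:,::-1]; o=robot.get_obs(); print(o["tool_pos"],o["ee_rot"],o["wrist_force"],o["width"])
a=cv2.resize(t[190:310,190:310],(400,400),interpolation=cv2.INTER_CUBIC);b=cv2.resize(s[130:250,240:360],(400,400),interpolation=cv2.INTER_CUBIC)
cv2.imwrite("pics/a6.png",cv2.hconcat([a,b]))
```

```text
[0.56465934 0.16944832 0.10381785] [ 3.14147103e+00  2.48543528e-04 -3.09663777e+00] [-0.61943937  0.08075876 -0.992218  ] 0.05741219317678463
```

View pics/a6.png

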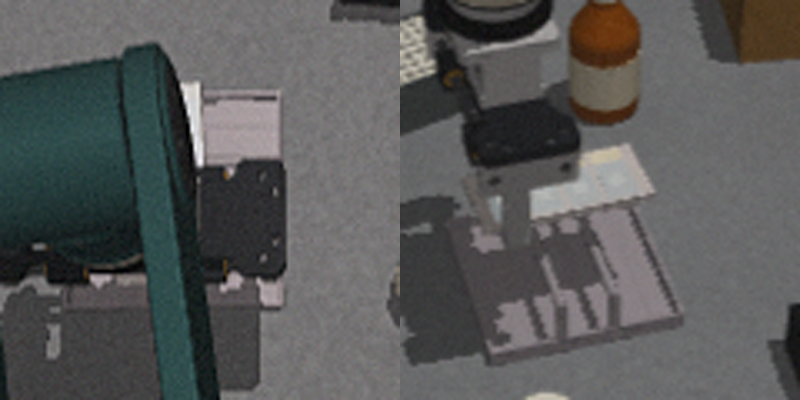

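Carrier hangs over the rack, level; side crop rear corners at (628,147) and (655,188), and a front-left corner at (465,182). Fitting the offset.

Run:
```python
from h import *
from scipy.optimize import least_squares
o=robot.get_obs(); p=np.array(o["tool_pos"]); yaw=o["ee_rot"][2]+np.pi
S=np.array([[308.4,174.1],[316.5,186.4],[259.5,184.6]])
L=np.array([[.065,.029,.004],[.065,-.029,.004],[-.065,.029,.004]])
g=p-[0,0,.006]
def P(v): return (L+[v[0],v[2],0])@R.from_euler("ZY",[yaw,v[1]]).as_matrix().T+g
def f(v): return (proj("side",P(v))-S).ravel()
r=least_squares(f,[.04,0,0]); print("offset, pitch, lat",r.x,f(r.x).round(1)); print("level res",f([.04,0,0]).round(1))
print("top rear corners pred",proj("top",P([.0405,0,0]))[:2],"seen (251.2,214.9)")
```

```text
offset, pitch, lat [ 0.03944701 -0.05230298 -0.00806393] [ 1.  -1.5  0.   1.4 -1.  -0.1]
level res [ 0.3 -1.9 -0.7  0.8 -1.5 -2.7]
top rear corners pred [[223.71637817 214.19956788]
 [250.55007682 213.66468999]] seen (251.2,214.9)
```

Emit:
drive_tool(series=[[0.03,[0,0,0.01],[0,0,0]],[0.03,[0,0,0.022],[0,0,0]],[0.03,[0,0,0.032],[0,0,0]],[0.03,[0,0,0.038],[0,0,0]],[0.03,[0,0,0.038],[0,0,0]]])

```text
time: 16.02
tool_pos: [0.564, 0.1695, 0.0647]
ee_rot: [-3.141, -0.002, -3.096]
wrist_force: [-0.1, 0.6, -1.9]
width: 0.0578
finger_force: 29.9
```

Emit:
drive_tool(series=[[0.03,[0,0,0.001],[0,0,0]],[0.03,[0,0,0.002],[0,0,0]],[0.03,[0,0,0.002],[0,0,0]]])

```text
time: 16.4
tool_pos: [0.5647, 0.1697, 0.0639]
ee_rot: [3.141, 0.0, -3.096]
wrist_force: [-0.3, -1.0, -1.4]
width: 0.0574
finger_force: 29.9
```

Emit:
drive_tool(series=[[0.03,[0,0,0.001],[0,0,0]],[0.03,[0,0,0.002],[0,0,0]],[0.03,[0,0,0.002],[0,0,0]]])

```text
time: 16.77
tool_pos: [0.5644, 0.1696, 0.0615]
ee_rot: [3.142, -0.0, -3.096]
wrist_force: [0.1, 0.2, -2.1]
width: 0.0579
finger_force: 29.9
```

Emit:
drive_tool(series=[[0.03,[0,0,0.0005],[0,0,0]],[0.03,[0,0,0.0005],[0,0,0]]])

```text
time: 17.02
tool_pos: [0.5646, 0.1696, 0.0613]
ee_rot: [3.141, 0.0, -3.096]
wrist_force: [0.3, 0.1, -1.6]
width: 0.0579
finger_force: 29.9
```

Emit:
drive_tool(series=[[0.03,[0,0,0.0005],[0,0,0]],[0.03,[0,0,0.0005],[0,0,0]]])

```text
time: 17.27
tool_pos: [0.5646, 0.1696, 0.0608]
ee_rot: [3.141, 0.0, -3.096]
wrist_force: [-0.6, 0.0, -0.2]
width: 0.0577
finger_force: 29.9
```

Emit:
drive_tool(series=[[0.03,[0,0,0.0002],[0,0,0]],[0.03,[0,0,0.0002],[0,0,0]]])

```text
time: 17.52
tool_pos: [0.5646, 0.1696, 0.0606]
ee_rot: [3.141, 0.0, -3.096]
wrist_force: [-0.9, -0.4, -1.1]
width: 0.0575
finger_force: 29.9
```

Emit:
drive_tool(series=[[0.03,[0,0,0.0003],[0,0,0]],[0.03,[0,0,0.0003],[0,0,0]]])

```text
time: 17.77
tool_pos: [0.5647, 0.1696, 0.0605]
ee_rot: [3.141, 0.0, -3.096]
wrist_force: [-0.0, -0.0, 1.2]
width: 0.0575
finger_force: 29.9
```

Emit:
drive_tool(series=[[0.0575,[0,0,0],[0,0,0]],[0.059,[0,0,0],[0,0,0]],[0.062,[0,0,0],[0,0,0]],[0.07,[0,0,0],[0,0,0]],[0.08,[0,0,0],[0,0,0]]])

```text
time: 18.4
tool_pos: [0.5645, 0.1696, 0.0601]
ee_rot: [3.142, -0.0, -3.096]
wrist_force: [-0.1, 0.1, 0.1]
width: 0.0767
finger_force: 0.0
```

Emit:
drive_tool(series=[[0.085,[0,0,0],[0,0,0]],[0.085,[0,0,-0.01],[0,0,0]],[0.085,[0,0,-0.03],[0,0,0]],[0.085,[0,0,-0.07],[0,0,0]],[0.085,[0,0,-0.12],[0,0,0]]])

```text
time: 19.02
tool_pos: [0.5639, 0.1695, 0.1809]
ee_rot: [-3.141, -0.002, -3.096]
wrist_force: [0.9, 0.8, -0.3]
width: 0.0852
finger_force: 0.0
```

Emit:
drive_tool(series=[[0.085,[0.05,0,-0.01],[0,0,0]],[0.085,[0.1,0,-0.02],[0,0,0]],[0.085,[0.15,0,-0.03],[0,0,0]],[0.085,[0.2,0,-0.03],[0,0,0]],[0.085,[0.2,0,-0.03],[0,0,0]]])

```text
time: 19.65
tool_pos: [0.3626, 0.1606, 0.2114]
ee_rot: [3.141, 0.003, -3.095]
wrist_force: [0.4, 0.1, 0.6]
width: 0.0851
finger_force: 0.0
```

Run:
```python
from h import *
T=imaging.snapshot("top");S=imaging.snapshot("side"); cv2.imwrite("pics/e_top.png",T[:,:,::-1]);cv2.imwrite("pics/e_side.png",S[:,:,::-1])
print(robot.get_obs()["tool_pos"])
# carrier: bright region near rack in top view
g=cv2.cvtColor(T,cv2.COLOR_RGB2GRAY); r=g[190:310,190:310]; print("grey pct",np.percentile(r,[5,50,80,90,97]))
for th in (165,180,190):
    m=cv2.morphologyEx((r>th).astype(np.uint8),cv2.MORPH_CLOSE,np.ones((5,5)))
    c=max(cv2.findContours(m,0,2)[0],key=cv2.contourArea).reshape(-1,2)+190
    w=unproj("top",c,.058)[:,:2].astype(np.float32)*1000; print(th,cv2.minAreaRect(w))
m=np.array([[-.065,.029,.004],[-.065,-.029,.004],[.065,-.029,.004],[.065,.029,.004]])
P=m@R.from_euler("z",.045).as_matrix().T+[.606,.171,.054]
a=T.copy()[:,:,::-1].copy();b=S.copy()[:,:,::-1].copy()
a=cv2.resize(a[190:310,180:300],(400,400),interpolation=cv2.INTER_CUBIC);b=cv2.resize(b[130:250,240:360],(400,400),interpolation=cv2.INTER_CUBIC)
print("pred mosaic px top",((proj("top",P)-[180,190])*400/120).round(0).tolist(),"side",((proj("side",P)-[240,130])*400/120).round(0).tolist())
```

```text
[0.36506692 0.16065811 0.21123874]
grey pct [ 84.  112.  141.  172.1 195. ]
165 ((605.5654296875, 171.71844482421875), (129.2232666015625, 56.697540283203125), 4.580855846405029)
180 ((604.7711181640625, 171.626708984375), (127.2260513305664, 56.19456481933594), 4.448186874389648)
190 ((604.696044921875, 171.60650634765625), (126.1698226928711, 56.07569122314453), 4.513445854187012)
pred mosaic px top [[156.0, 286.0], [244.0, 284.0], [244.0, 92.0], [158.0, 93.0]] side [[65.0, 217.0], [84.0, 269.0], [253.0, 234.0], [230.0, 184.0]]
```

The final fit shows the carrier as a 129 x 57 mm rectangle (level, full size) at (0.6055, 0.1717). That is within about 1–2 mm of the rack centre and about 1.5° of its axis. The gripper is clear, so I'm handing in.

```bash
python3 -c "
from bench import robot
print(robot.close_job())"
```

```text
the job is handed in; nothing more can be done
None
```

The carrier was slid out to about a third overhang, pinched, lifted and laid on the draining rack's two bars, within about 2 mm of centre and about 1.5° of lengthwise by the camera fit, and the job was handed in at about 20 s.

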